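# Close up the sheet-film safe

## Robot

A 6-joint arm with a two-finger parallel gripper is mounted at the origin on the work surface. World frame = base frame: x ahead of the robot, y to its left, z up, the work surface at z = 0. Lengths are in mm, angles in degrees, forces in N, time in s.
With the tool pointing down it reaches from about 300 to 850 mm from the base axis. Payload 4.2 kg.
Tool frame: the origin (TCP) lies midway between the tips of the shut fingers; the grasp point (between the pads) lies 19 mm behind it (env.grip_point_offset is the distance from the TCP to the grasp point, in mm); z points along the fingers, x is the direction in which the jaws open and shut, and the axes are right-handed (so a half turn about z gives the same grasp; the last joint's range is limited). The gripper opens to 91 mm and grips with 3 to 60 N. Pads are 32 mm wide; open, the fingers measure 118 mm over their backs; the gripper's body (76 mm by 178 mm) begins 60 mm behind the grasp point.
Start: joints at [74.255, 18.312, 89.639, -0, 72.044, -1.146], TCP at [144.931, 556.451, 213.976] pointing down, gripper open.
Joint ranges: [-177.97, 177.97], [-48.28, 115.42], [12.27, 149.76], [-77.06, 257.06], [2.81, 150.46], [-146.56, 146.56]. Speed limits (degrees/s): [147.25, 147.25, 180, 180, 180, 180].

## Interface

Orientations are given as [roll, pitch, yaw] about the fixed x, y, z axes, in that order (R = Rz(yaw) Ry(pitch) Rx(roll)).
In Python, from workcell import env gives the robot as it stands.
- The arm moves only by the shell command python3 -m pendant 'ROWS' [FORCE]. ROWS is JSON, a list of rows, each an object with "xyz": the shift along the tool's x, y, z in m, a list of three; "roll": the turn about the tool's z in degrees; "jaw": the closure, from 0 (fully open) to 1 (shut). A call has exactly 8 rows; each row is the pose to reach, as a shift and turn from the pose commanded when the call began, along the tool's axes at that moment; what a row does not reach only later rows make up. A row lasts 1/8 s, in which the tool goes at most 62.5 mm and 10.7 degrees, less where a joint would pass 70% of its speed; a pose out of reach is approached as far as the arm can. A call with a gripper value outside its range is refused whole. The fingers move at their own pace and stop on an object; FORCE is the grip in N (left out, the last holds). Time passes only in rows, so rows that repeat a pose let the fingers close, or fill a call up. It gives the time, the measured TCP pose, the force and the opening at its end, in the units of the state.
- env.state(): the state, without advancing time (a new reading comes with each control period).
- env.grab_frame(name): name is "scene" or "top" or "wrist"; returns (picture, depth): 384x512x3 uint8, blue, green, red; 384x512 float32, mm along the optical axis (not along the pixel's ray), 0 where there is no reading.
- env.camera_params(name): a dict with "camera_matrix" (3x3 intrinsics, pixels), "D" ([k1, k2, p1, p2, k3] as OpenCV has them; the pictures are not rectified), "cam_to_world" (4x4, takes a point from camera to world coordinates); the wrist camera has in their place "hand_eye" (4x4, takes a point from camera to tool coordinates, whose origin is the TCP and whose axes are the tool frame's). Camera axes: x right, y up, looking along -z (the intrinsics and any distortion apply to the point x, -y, -z); pixel columns grow to the right and rows downward; lengths in mm; the calibration is good to about 2 mm. A picture is of the moment at which its call begins: read the wrist's pose just before it. camera_params takes no time and is no camera call.
- env.job_done(): hands the job in, once; it reports no verdict.
The state is a dict: "time_s": time; "qpos": joint angles; "qvel": joint speeds; "effort": joint torques, N m; "ee_pos": TCP position; "ee_rot": TCP orientation; "force": force on the tool from outside, world axes, zero at the start; "torque": the same for the moment, N m; "gripper_width": finger opening in mm.
Only numpy, scipy, OpenCV 4.12 (cv2) and the standard library are available. Lean on these libraries where they do the work, as an engineer would, in place of code of your own. Each camera call takes 0.05 s, during which the arm holds its last target. There are 200 camera calls.

## Task

Make the wooden film safe light-tight using only the fingertips, without taking hold of anything: first push its open drawer fully home, then push the raised lid over and down until it lies fully shut. Do it gently, slamming neither drawer nor lid, leave the film holders, the copper reflector and the cup where they are, and finish clear of everything.

Things in the scene. Friction and masses are not known exactly. Their poses are not given: they have to be found in the camera images.
- safe: Wooden sheet-film safe fixed to the counter: a box 140 mm deep (its x), 150 mm wide (its y), 85 mm high; origin at the centre of its underside, z up. Its -x side is the front with the drawer, facing roughly to the robot; the lid is hinged along the top of its +y side.
- drawer (a joint): Opening of the drawer in m: 0 is fully home, grows as it comes out along the safe's -x; stop at 0.095. Slides with about 1.5 N of friction and stays where it is left.
- drawer_face (a point): Centre of the drawer front's flat outer face (moves with the drawer; axes as the safe's). The dark wooden front is 150 mm wide (along the safe's y), 12 mm thick, and reaches from 4 to 82 mm above the counter; this point is 45 mm above the counter. A brass knob 24 mm across sticks out 22 mm from the face here; the face to either side of it is plain. Fully home, the face stands 82 mm before the safe's origin.
- lid (a joint): Angle of the lid in rad: 0 is fully shut (lying level on the box), 1.57 upright, above that leaning outwards past the hinge side; stop at 1.9. A stiff friction hinge (about 0.28 N m): it stays at any angle and must be pushed all the way down.
- lid_hinge (a point): Point on the lid's hinge line, on the safe, 75 mm to the safe's +y and 85 mm above the counter, half way along the safe's depth; axes as the safe's, the hinge line runs along the safe's x.
- lid_edge (a point): Middle of the lid's free edge, on its outer (upper when shut) face, 150 mm from the hinge; axes turn with the lid (z out of its outer face). The lid is a dark wooden panel 150 mm from hinge to free edge, 10 mm thick (all of it above the hinge line when shut) and 160 mm along the hinge, from 90 mm before to 70 mm behind the safe's origin; its outer face is plain. A brass lip under its front edge hangs 12 mm down and traps the drawer front when shut.
- holder_a: Bystander: black film holder lying flat, about 120 x 156 x 14 mm; origin at the centre of its underside.
- holder_b: Bystander: a second black film holder, the same size; origin at the centre of its underside.
- reflector: Bystander: copper flash reflector dish, 110 mm across, 50 mm high, mouth up; origin at the centre of its underside.
- cup: Bystander: white ceramic developing cup, 76 mm across, 80 mm high; origin at the centre of its underside.
There are look-alikes about, which are no part of the job. What is meant by the safe is not pink, purple or turquoise, and is the larger of those in its own colour.

How it is judged (in metres and radians):
On the way, in this order (a step that is already met when the one before it is completed fails the run):
1. the drawer is fully home while the lid still stands open (value of joint drawer below 0.004 m and value of joint lid above 0.8 rad), for 0.2 s.
2. the lid is shut with the drawer home (value of joint lid below 0.05 rad and value of joint drawer below 0.004 m), for 0.2 s.
At the end, for the whole second after the job is handed in: The drawer is home to within 4 mm and the lid shut to within 0.05 rad, both at rest, and the four bystanders are at rest within 20 mm of where they began (all of step 2 and velocity of joint lid between -0.05 and 0.05 rad/s and velocity of joint drawer between -0.01 and 0.01 m/s and distance of each of holder_a, holder_b, reflector, cup from where it was at the start of the episode below 0.02 m and linear speed of each of holder_a, holder_b, reflector, cup below 0.02 m/s); the robot touches nothing.
It fails at once if the lid is folded down (below 0.6 rad) while the drawer is out by more than 10 mm (value of joint lid below 0.6 rad and value of joint drawer above 0.01 m).
It fails at once if the lid is slammed (closing faster than 3 rad/s) (velocity of joint lid below -3 rad/s).
It fails at once if the drawer is slammed (closing faster than 0.4 m/s) (velocity of joint drawer below -0.4 m/s).
It fails at once if a bystander is moved, lifted or carried by more than 20 mm, or tipped (distance of any of holder_a, holder_b, reflector, cup from where it was at the start of the episode above 0.02 m or angle between any of holder_a, holder_b, reflector, cup's own z axis and vertical above 0.4 rad).
It also fails if it takes over 48 s, if anything falls off the work surface, if the arm or the gripper's body presses on something with over 40 N, if the wrist force passes 120 N, or if a joint passes its speed limit or range.

## Working session

There is one attempt and no reset: what is moved stays moved. The work goes in short steps, Python scripts to look and compute and a shell command to move; the robot and the scene stay as the last step left them, time stands still between calls to the robot, and variables do not carry over. Pictures are saved under pics/ and viewed, about 8 in all and at most 12, crops included, and the job is handed in when it is done.

```bash
mkdir -p pics; ls; cat > h.py <<'E'
import numpy as np,cv2
from workcell import env
from scipy.spatial.transform import Rotation as R
def grab(n,save=None):
    s=env.state(); p,d=env.grab_frame(n)
    c=env.camera_params(n)
    if 'cam_to_world' in c: T=np.array(c['cam_to_world'])
    else:
        W=np.eye(4);W[:3,:3]=R.from_euler('xyz',s['ee_rot'],degrees=True).as_matrix();W[:3,3]=s['ee_pos'];T=W@np.array(c['hand_eye'])
    K=np.array(c['camera_matrix']);D=np.array(c['D'])
    h,w=d.shape
    uv=np.stack(np.meshgrid(np.arange(w),np.arange(h)),-1).reshape(-1,1,2).astype(np.float32)
    n_=cv2.undistortPoints(uv,K,D).reshape(h,w,2)
    P=np.stack([n_[...,0]*d,-n_[...,1]*d,-d],-1)@T[:3,:3].T+T[:3,3]
    P[d==0]=np.nan
    if save: cv2.imwrite('pics/'+save,p)
    return p,d,P
E
python3 - <<'E'
from h import *
ps=[]
for n in['scene','top']:
    p,d,P=grab(n); np.save(n+'.npy',P); cv2.imwrite(f'pics/{n}0.png',p)
s=env.state();print(s)
E
```

```text
pics
{'time_s': 0.1, 'qpos': array([ 7.42553207e+01,  1.83491934e+01,  8.96987447e+01,  4.89355459e-06,
        7.20437846e+01, -1.14658046e+00]), 'qvel': array([ 0.00097249, -0.17551014, -0.04590208, -0.06412205,  0.04642119,
       -0.00261159]), 'effort': array([-1.18938344e-03, -4.13331127e+01, -2.32511848e+01,  7.28336675e-02,
        4.21794096e-02, -5.58797262e-05]), 'ee_pos': array([144.80664844, 556.0088371 , 213.19671771]), 'ee_rot': array([-1.79998160e+02,  9.17041482e-02,  7.54019011e+01]), 'force': array([ 0.44461937, -0.25165711, -0.0547162 ]), 'torque': array([-0.0102315 ,  0.0622506 ,  0.01417346]), 'gripper_width': 91.2216146124786}
```

View pics/scene0.png

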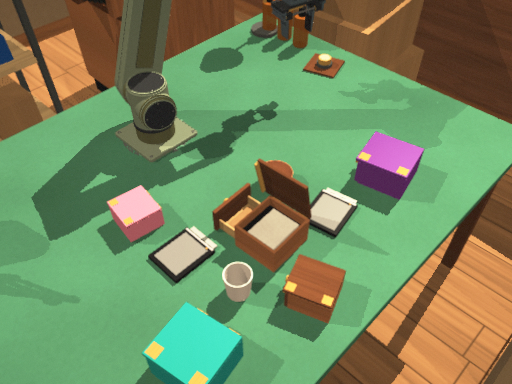

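View pics/top0.png

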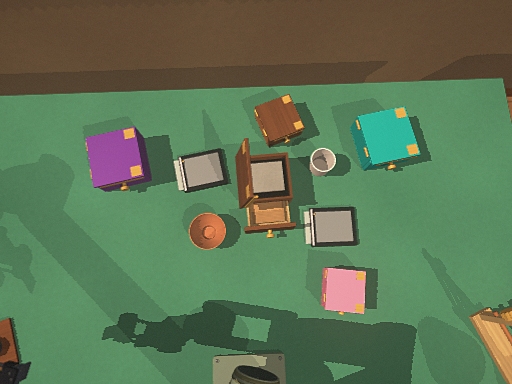

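The top view (robot at the bottom, +x up, +y left) shows two brown boxes. The open one is at (268,178), with its drawer toward the robot at (270,215) and its lid raised at (245,172). The closed one at (279,118) is smaller. The open, larger box fits the description. The bystanders are the reflector (208,231), the cup (322,161) and the holders (203,170) and (330,227). I'll confirm with a crop and measure.

```bash
python3 - <<'E'
from h import *
P=np.load('top.npy');p=cv2.imread('pics/top0.png')
cv2.imwrite('pics/crop.png',cv2.resize(p[90:260,160:350],None,fx=3.5,fy=3.5,interpolation=cv2.INTER_CUBIC))
for n,(u,v) in dict(lidtop_far=(246,143),lidtop_near=(240,200),rimR=(290,160),rimR2=(292,195),rimB=(270,156),front=(270,232),frontL=(250,231),frontR=(291,229),knob=(270,236),refl=(208,218),cup=(322,152),hA=(203,170),hB=(333,227)).items(): print(n,P[v,u].round())
# rows of heights across lid
for v in (150,170,190): print(v,[(u,*P[v,u].round().astype(int)) for u in range(234,262,2) if P[v,u,0]==P[v,u,0]])
# drawer front top strip: points 74..90 high
X=P[...,0];Y=P[...,1];Z=P[...,2]
m=np.zeros(Z.shape,bool);m[222:240,235:305]=1
m&=(Z>70)&(Z<95);q=P[m];print('front',len(q),q.min(0),q.max(0)); r=cv2.minAreaRect(q[:,:2].astype(np.float32));print(r,cv2.boxPoints(r))
m=np.zeros(Z.shape,bool);m[130:225,225:262]=1
m&=(Z>150)&(Z<260);q=P[m];r=cv2.minAreaRect(q[:,:2].astype(np.float32));print('lid',len(q),q[:,2].max(),r,cv2.boxPoints(r))
for z in(100,130,160,190,215,225,232): 
  k=q[abs(q[:,2]-z)<8]; print(z,len(k),k.mean(0) if len(k) else 0)
S=np.load('scene.npy')
for lo in range(90,250,15):
  k=(S[...,2]>lo)&(S[...,2]<lo+15)&(S[...,0]>350)&(S[...,0]<650)&(abs(S[...,1])<150); q=S[k]
  if len(q): print(lo,len(q),np.percentile(q,[2,50,98],axis=0).round().tolist())
E
```

```text
lidtop_far [659. -20. 237.]
lidtop_near [535.   5. 112.]
rimR [ 683. -158.    2.]
rimR2 [ 549. -147.   87.]
rimB [672. -89.  84.]
front [447. -79.  51.]
frontL [452. -20.  59.]
frontR [ 459. -147.   10.]
knob [435. -78.  58.]
refl [500. 106.  31.]
cup [ 689. -253.   54.]
hA [656. 122.  17.]
hB [ 459. -276.   14.]
150 [(234, np.int64(725), np.int64(22), np.int64(1)), (236, np.int64(725), np.int64(16), np.int64(0)), (238, np.int64(724), np.int64(9), np.int64(2)), (240, np.int64(665), np.int64(-2), np.int64(169)), (242, np.int64(655), np.int64(-8), np.int64(195)), (244, np.int64(646), np.int64(-14), np.int64(221)), (246, np.int64(641), np.int64(-19), np.int64(234)), (248, np.int64(642), np.int64(-24), np.int64(232)), (250, np.int64(722), np.int64(-30), np.int64(2)), (252, np.int64(721), np.int64(-36), np.int64(5)), (254, np.int64(723), np.int64(-43), np.int64(-1)), (256, np.int64(722), np.int64(-49), np.int64(1)), (258, np.int64(722), np.int64(-56), np.int64(0)), (260, np.int64(721), np.int64(-62), np.int64(3))]
170 [(234, np.int64(657), np.int64(24), np.int64(3)), (236, np.int64(630), 
[... 2235 characters left out ...]
104.0]]
105 113 [[517.0, -17.0, 105.0], [579.0, -3.0, 112.0], [646.0, 4.0, 120.0]]
120 124 [[516.0, -22.0, 120.0], [576.0, -6.0, 127.0], [645.0, 0.0, 135.0]]
135 115 [[516.0, -25.0, 136.0], [580.0, -9.0, 142.0], [647.0, -3.0, 150.0]]
150 126 [[515.0, -28.0, 150.0], [572.0, -13.0, 158.0], [648.0, -6.0, 164.0]]
165 129 [[517.0, -31.0, 165.0], [585.0, -16.0, 172.0], [644.0, -10.0, 179.0]]
180 132 [[516.0, -35.0, 181.0], [577.0, -19.0, 187.0], [645.0, -14.0, 195.0]]
195 151 [[517.0, -39.0, 195.0], [577.0, -23.0, 202.0], [647.0, -17.0, 210.0]]
210 134 [[516.0, -42.0, 210.0], [577.0, -26.0, 218.0], [648.0, -20.0, 224.0]]
225 220 [[516.0, -36.0, 225.0], [581.0, -25.0, 231.0], [646.0, -17.0, 235.0]]
```

View pics/crop.png

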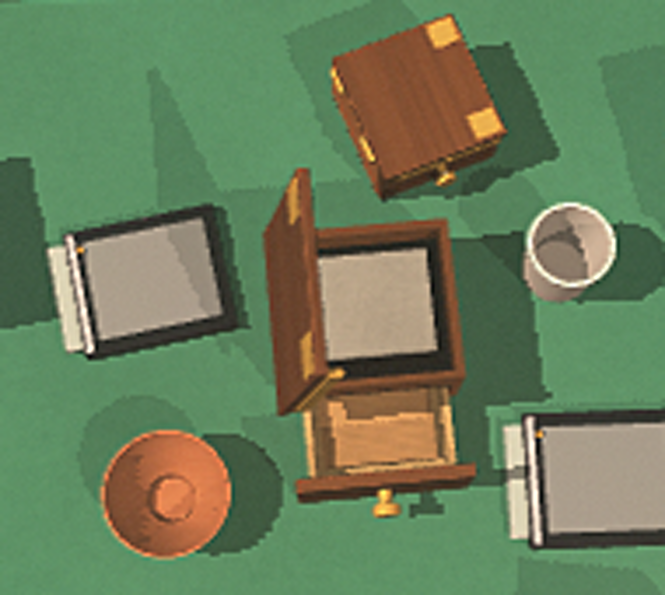

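The crop confirms it: the open brown box is the safe, and its size matches the description. The drawer front is 146 mm wide and the lid 159 mm. Yaw is about 3° and the safe origin about (608,-71). The drawer is out about 72 mm and the lid is at about 77°.

Plan:
- Shut the jaws and turn the tool so its x axis lies along the safe's x.
- Push the drawer front to the right of the knob.

```bash
python3 -m pendant '[{"xyz":[-0.03,0.022,0],"roll":8,"jaw":1},{"xyz":[-0.07,0.052,0],"roll":17,"jaw":1},{"xyz":[-0.11,0.082,0],"roll":26,"jaw":1},{"xyz":[-0.15,0.112,0],"roll":36,"jaw":1},{"xyz":[-0.19,0.142,0],"roll":46,"jaw":1},{"xyz":[-0.23,0.172,0],"roll":56,"jaw":1},{"xyz":[-0.27,0.202,0],"roll":65,"jaw":1},{"xyz":[-0.30,0.225,0],"roll":72.4,"jaw":1}]' 20
```

```text
time_s: 1.1
ee_pos: [287.1, 207.6, 213.8]
ee_rot: [180.0, 0.0, 2.7]
force: [0.5, 0.3, -0.3]
gripper_width: 14.1
```

```bash
python3 -m pendant '[{"xyz":[0.01,0.035,0],"roll":0,"jaw":1},{"xyz":[0.025,0.085,0],"roll":0,"jaw":1},{"xyz":[0.045,0.135,0],"roll":0,"jaw":1},{"xyz":[0.065,0.185,0],"roll":0,"jaw":1},{"xyz":[0.085,0.235,0],"roll":0,"jaw":1},{"xyz":[0.1,0.285,0],"roll":0,"jaw":1},{"xyz":[0.11,0.32,0],"roll":0,"jaw":1},{"xyz":[0.117,0.334,0],"roll":0,"jaw":1}]'
python3 - <<'E'
from h import *
grab('wrist','w1.png'); s=env.state(); print(s['ee_pos'],s['ee_rot'],s['gripper_width'])
E
```

```text
time_s: 2.1
ee_pos: [421.5, -119.4, 213.5]
ee_rot: [-180.0, 0.1, 2.9]
force: [-0.2, 0.0, 0.1]
gripper_width: 0.3
[ 422.54271115 -120.0209706   213.59841259] [ 1.79961339e+02 -1.71326649e-02  2.88618167e+00] 0.23133799629853627
```

View pics/w1.png

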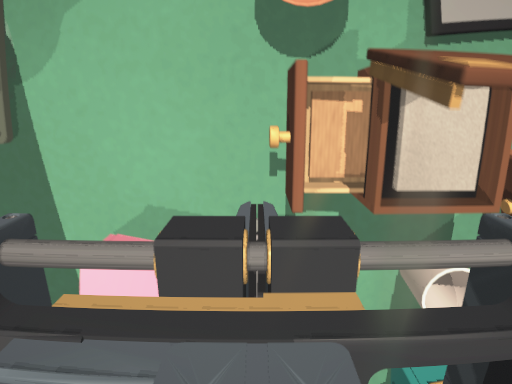

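The wrist view shows the shut fingertips at (257,205). The drawer front is ahead (columns 290–305, rows 62–210), and the knob at (280,135) is clear of my push line. Lowering beside the front next.

```bash
python3 -m pendant '[{"xyz":[0,0,0.015],"roll":0,"jaw":1},{"xyz":[0,0,0.04],"roll":0,"jaw":1},{"xyz":[0,0,0.065],"roll":0,"jaw":1},{"xyz":[0,0,0.09],"roll":0,"jaw":1},{"xyz":[0,0,0.115],"roll":0,"jaw":1},{"xyz":[0,0,0.14],"roll":0,"jaw":1},{"xyz":[0,0,0.16],"roll":0,"jaw":1},{"xyz":[0,0,0.168],"roll":0,"jaw":1}]'
python3 -m pendant '[{"xyz":[0.005,0,0],"roll":0,"jaw":1},{"xyz":[0.01,0,0],"roll":0,"jaw":1},{"xyz":[0.015,0,0],"roll":0,"jaw":1},{"xyz":[0.02,0,0],"roll":0,"jaw":1},{"xyz":[0.025,0,0],"roll":0,"jaw":1},{"xyz":[0.03,0,0],"roll":0,"jaw":1},{"xyz":[0.035,0,0],"roll":0,"jaw":1},{"xyz":[0.04,0,0],"roll":0,"jaw":1}]'
```

```text
time_s: 3.15
ee_pos: [420.5, -116.6, 45.1]
ee_rot: [-179.9, 0.1, 3.1]
force: [0.1, 0.8, 0.4]
gripper_width: 0.3
time_s: 4.15
ee_pos: [461.5, -115.8, 45.9]
ee_rot: [-180.0, 0.0, 3.0]
force: [-1.6, 0.3, 1.5]
gripper_width: 0.4
```

```bash
python3 -m pendant '[{"xyz":[0.006,0,0],"roll":0,"jaw":1},{"xyz":[0.012,0,0],"roll":0,"jaw":1},{"xyz":[0.018,0,0],"roll":0,"jaw":1},{"xyz":[0.024,0,0],"roll":0,"jaw":1},{"xyz":[0.03,0,0],"roll":0,"jaw":1},{"xyz":[0.036,0,0],"roll":0,"jaw":1},{"xyz":[0.041,0,0],"roll":0,"jaw":1},{"xyz":[0.045,0,0],"roll":0,"jaw":1}]'
python3 -m pendant '[{"xyz":[0.001,0,0],"roll":0,"jaw":1},{"xyz":[0.002,0,0],"roll":0,"jaw":1},{"xyz":[0.003,0,0],"roll":0,"jaw":1},{"xyz":[0.004,0,0],"roll":0,"jaw":1},{"xyz":[0.005,0,0],"roll":0,"jaw":1},{"xyz":[0.006,0,0],"roll":0,"jaw":1},{"xyz":[0.007,0,0],"roll":0,"jaw":1},{"xyz":[0.007,0,0],"roll":0,"jaw":1}]'
```

```text
time_s: 5.15
ee_pos: [506.6, -113.5, 45.9]
ee_rot: [-180.0, -0.0, 3.0]
force: [-1.3, -0.3, 1.3]
gripper_width: 0.5
time_s: 6.15
ee_pos: [513.5, -113.2, 45.9]
ee_rot: [-180.0, -0.0, 3.0]
force: [-1.2, -0.6, -0.1]
gripper_width: 0.4
```

```bash
python3 -m pendant '[{"xyz":[0.001,0,0],"roll":0,"jaw":1},{"xyz":[0.002,0,0],"roll":0,"jaw":1},{"xyz":[0.003,0,0],"roll":0,"jaw":1},{"xyz":[0.004,0,0],"roll":0,"jaw":1},{"xyz":[0.005,0,0],"roll":0,"jaw":1},{"xyz":[0.005,0,0],"roll":0,"jaw":1},{"xyz":[0.006,0,0],"roll":0,"jaw":1},{"xyz":[0.006,0,0],"roll":0,"jaw":1}]'
```

```text
time_s: 7.15
ee_pos: [516.7, -113.0, 45.9]
ee_rot: [-180.0, 0.3, 3.0]
force: [-8.5, -1.9, 5.9]
gripper_width: 0.5
```

The tool stopped 3 mm short of its command and the force rose to 8.5 N, so the drawer is against its stop. I'll press slightly more, then back off and rise.

```bash
python3 -m pendant '[{"xyz":[0.001,0,0],"roll":0,"jaw":1},{"xyz":[0.002,0,0],"roll":0,"jaw":1},{"xyz":[0.002,0,0],"roll":0,"jaw":1},{"xyz":[0.002,0,0],"roll":0,"jaw":1},{"xyz":[0.0,0,0],"roll":0,"jaw":1},{"xyz":[-0.01,0,0],"roll":0,"jaw":1},{"xyz":[-0.025,0,0],"roll":0,"jaw":1},{"xyz":[-0.04,0,0],"roll":0,"jaw":1}]'
python3 -m pendant '[{"xyz":[-0.03,0,-0.03],"roll":0,"jaw":1},{"xyz":[-0.045,0,-0.07],"roll":0,"jaw":1},{"xyz":[-0.05,0,-0.11],"roll":0,"jaw":1},{"xyz":[-0.05,0,-0.15],"roll":0,"jaw":1},{"xyz":[-0.05,0,-0.19],"roll":0,"jaw":1},{"xyz":[-0.05,0,-0.22],"roll":0,"jaw":1},{"xyz":[-0.05,0,-0.245],"roll":0,"jaw":1},{"xyz":[-0.05,0,-0.255],"roll":0,"jaw":1}]'
python3 - <<'E'
from h import *
p,d,P=grab('top'); a=p[130:260,200:340]
Z=P[...,2]
m=np.zeros(Z.shape,bool);m[200:245,225:305]=1;m&=(Z>75)&(Z<95);q=P[m];s=q[:,0]*.9986+q[:,1]*.0523;print(len(q),np.percentile(s,[0,2,10]))
grab('scene','s1.png')
s=env.state();print(s['time_s'],s['ee_pos'],s['ee_rot'])
cv2.imwrite('pics/t1.png',cv2.resize(a,None,fx=4,fy=4))
E
```

```text
time_s: 8.15
ee_pos: [478.4, -114.9, 45.8]
ee_rot: [-180.0, -0.0, 3.0]
force: [-0.8, -1.4, 0.6]
gripper_width: 0.4
time_s: 9.15
ee_pos: [429.3, -117.7, 302.1]
ee_rot: [180.0, -0.1, 3.0]
force: [-0.7, 0.1, -1.4]
gripper_width: -0.1
107 [514.29764115 521.5954995  522.47161415]
9.25 [ 429.30301684 -117.61980079  301.33868792] [ 1.79978690e+02 -8.66118082e-02  2.99780944e+00]
```

View pics/t1.png

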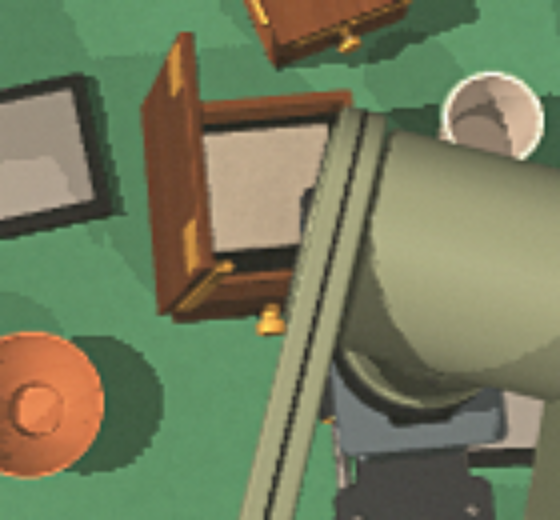

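The drawer is home (face at s=521.6, expected 521.4) and the lid is still up. Next I cross over the lid at height, to its outer side.

```bash
python3 -m pendant '[{"xyz":[0.015,-0.015,0],"roll":0,"jaw":1},{"xyz":[0.04,-0.035,0],"roll":0,"jaw":1},{"xyz":[0.065,-0.06,0],"roll":0,"jaw":1},{"xyz":[0.09,-0.085,0],"roll":0,"jaw":1},{"xyz":[0.115,-0.11,0],"roll":0,"jaw":1},{"xyz":[0.14,-0.135,0],"roll":0,"jaw":1},{"xyz":[0.16,-0.15,0],"roll":0,"jaw":1},{"xyz":[0.17,-0.16,0],"roll":0,"jaw":1}]'
python3 -m pendant '[{"xyz":[0,0,0.008],"roll":0,"jaw":1},{"xyz":[0,0,0.023],"roll":0,"jaw":1},{"xyz":[0,0,0.04],"roll":0,"jaw":1},{"xyz":[0,0,0.057],"roll":0,"jaw":1},{"xyz":[0,0,0.074],"roll":0,"jaw":1},{"xyz":[0,0,0.091],"roll":0,"jaw":1},{"xyz":[0,0,0.102],"roll":0,"jaw":1},{"xyz":[0,0,0.107],"roll":0,"jaw":1}]'
python3 - <<'E'
import numpy as np
# required TCP (t,z): corner 16 mm to -t of TCP, r=110
for a in (77,70,60,50,40,30,20,10,5,0):
    th=np.radians(a);t=-27.8-110*np.cos(th)+10*np.sin(th)+16;z=85+110*np.sin(th)+10*np.cos(th)
    print(a,round(t),round(z))
E
```

```text
time_s: 10.25
ee_pos: [590.8, 51.8, 298.9]
ee_rot: [180.0, 0.2, 3.0]
force: [0.1, -0.5, 0.4]
gripper_width: 0.4
time_s: 11.25
ee_pos: [590.0, 50.6, 193.1]
ee_rot: [180.0, 0.1, 3.0]
force: [0.4, 0.4, -0.4]
gripper_width: 0.6
77 -27 194
70 -40 192
60 -58 185
50 -75 176
40 -90 163
30 -102 149
20 -112 132
10 -118 114
5 -121 105
0 -122 95
```

```bash
python3 -m pendant '[{"xyz":[0,0.01,0],"roll":0,"jaw":1},{"xyz":[0,0.02,0],"roll":0,"jaw":1},{"xyz":[0,0.03,0],"roll":0,"jaw":1},{"xyz":[0,0.038,0],"roll":0,"jaw":1},{"xyz":[0,0.045,0],"roll":0,"jaw":1},{"xyz":[0,0.051,0],"roll":0,"jaw":1},{"xyz":[0,0.057,0.001],"roll":0,"jaw":1},{"xyz":[0,0.062,0.002],"roll":0,"jaw":1}]'
```

```text
time_s: 12.25
ee_pos: [593.9, -10.9, 191.8]
ee_rot: [-180.0, 0.0, 3.0]
force: [-0.8, 1.8, -1.1]
gripper_width: 0.1
```

```bash
python3 -m pendant '[{"xyz":[0,0.007,0.003],"roll":0,"jaw":1},{"xyz":[0,0.014,0.006],"roll":0,"jaw":1},{"xyz":[0,0.021,0.009],"roll":0,"jaw":1},{"xyz":[0,0.028,0.013],"roll":0,"jaw":1},{"xyz":[0,0.034,0.017],"roll":0,"jaw":1},{"xyz":[0,0.039,0.021],"roll":0,"jaw":1},{"xyz":[0,0.044,0.025],"roll":0,"jaw":1},{"xyz":[0,0.048,0.029],"roll":0,"jaw":1}]'
python3 -m pendant '[{"xyz":[0,0.004,0.004],"roll":0,"jaw":1},{"xyz":[0,0.008,0.009],"roll":0,"jaw":1},{"xyz":[0,0.012,0.014],"roll":0,"jaw":1},{"xyz":[0,0.015,0.019],"roll":0,"jaw":1},{"xyz":[0,0.018,0.023],"roll":0,"jaw":1},{"xyz":[0,0.02,0.027],"roll":0,"jaw":1},{"xyz":[0,0.022,0.031],"roll":0,"jaw":1},{"xyz":[0,0.022,0.031],"roll":0,"jaw":1}]'
```

```text
time_s: 13.25
ee_pos: [596.6, -59.1, 162.7]
ee_rot: [180.0, -0.0, 3.0]
force: [-0.3, 1.5, 0.6]
gripper_width: 0.2
time_s: 14.25
ee_pos: [597.6, -81.0, 131.6]
ee_rot: [180.0, 0.0, 3.0]
force: [-0.2, -1.2, 0.4]
gripper_width: 0.8
```

```bash
python3 -m pendant '[{"xyz":[0,0.002,0.005],"roll":0,"jaw":1},{"xyz":[0,0.004,0.01],"roll":0,"jaw":1},{"xyz":[0,0.005,0.015],"roll":0,"jaw":1},{"xyz":[0,0.006,0.019],"roll":0,"jaw":1},{"xyz":[0,0.007,0.023],"roll":0,"jaw":1},{"xyz":[0,0.008,0.026],"roll":0,"jaw":1},{"xyz":[0,0.008,0.029],"roll":0,"jaw":1},{"xyz":[0,0.008,0.029],"roll":0,"jaw":1}]'
python3 - <<'E'
from h import *
grab('scene','s2.png')
E
```

```text
time_s: 15.25
ee_pos: [597.8, -88.5, 102.6]
ee_rot: [-180.0, 0.0, 3.0]
force: [0.1, 0.8, 0.2]
gripper_width: 0.6
```

View pics/s2.png

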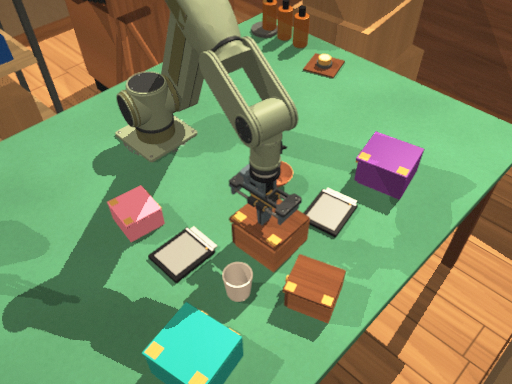

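The scene view shows the lid (270,225) folded nearly level under the fingertips, with all bystanders in place. Pressing the last few mm down slowly.

```bash
python3 -m pendant '[{"xyz":[0,0,0.002],"roll":0,"jaw":1},{"xyz":[0,0,0.004],"roll":0,"jaw":1},{"xyz":[0,0,0.006],"roll":0,"jaw":1},{"xyz":[0,0,0.007],"roll":0,"jaw":1},{"xyz":[0,0,0.008],"roll":0,"jaw":1},{"xyz":[0,0,0.009],"roll":0,"jaw":1},{"xyz":[0,0,0.01],"roll":0,"jaw":1},{"xyz":[0,0,0.01],"roll":0,"jaw":1}]'
```

```text
time_s: 16.3
ee_pos: [598.2, -88.8, 95.2]
ee_rot: [180.0, -0.1, 3.0]
force: [-2.8, -0.0, 12.4]
gripper_width: 0.5
```

```bash
python3 -m pendant '[{"xyz":[0,0,0.002],"roll":0,"jaw":1},{"xyz":[0,0,0.003],"roll":0,"jaw":1},{"xyz":[0,0,0.003],"roll":0,"jaw":1},{"xyz":[0,0,0],"roll":0,"jaw":1},{"xyz":[0,0,-0.015],"roll":0,"jaw":1},{"xyz":[0,0,-0.035],"roll":0,"jaw":1},{"xyz":[0,0,-0.06],"roll":0,"jaw":1},{"xyz":[0,0,-0.08],"roll":0,"jaw":1}]'
python3 -m pendant '[{"xyz":[-0.01,0,-0.03],"roll":0,"jaw":1},{"xyz":[-0.03,0,-0.06],"roll":0,"jaw":1},{"xyz":[-0.06,0,-0.09],"roll":0,"jaw":1},{"xyz":[-0.09,0,-0.12],"roll":0,"jaw":1},{"xyz":[-0.13,0,-0.15],"roll":0,"jaw":1},{"xyz":[-0.17,0,-0.17],"roll":0,"jaw":1},{"xyz":[-0.2,0,-0.18],"roll":0,"jaw":1},{"xyz":[-0.21,0,-0.18],"roll":0,"jaw":1}]'
python3 - <<'E'
from h import *
p,d,P=grab('top','t3.png'); P2=grab('scene','s3.png')[2]
X,Y,Z=P2[...,0],P2[...,1],P2[...,2]
S=X*.9986+Y*.0523;T=-X*.0523+Y*.9986
m=(S>530)&(S<665)&(T>-170)&(T<-25)&(Z>70)&(Z<150)
A=np.c_[S[m],T[m],np.ones(m.sum())];print(m.sum(),np.linalg.lstsq(A,Z[m],rcond=None)[0],np.percentile(Z[m],[2,50,98]))
# front face & bystander change vs start
P0=np.load('top.npy')
for n,(u,v) in dict(A=(203,170),B=(333,227),refl=(208,231),cup=(322,161)).items():
    w=np.s_[v-25:v+25,u-30:u+30]; a,b=P0[w][...,2],P[w][...,2]
    if n=='A':print()
    f=lambda Pw:np.nanmean(Pw[(Pw[...,2]>8)&(Pw[...,2]<75)],0).round(1)
    print(n,f(P0[w]),f(P[w]))
s=env.state();print(s['time_s'],s['ee_pos'],s['force'])
E
```

```text
time_s: 17.3
ee_pos: [598.4, -88.6, 174.2]
ee_rot: [-180.0, -0.0, 3.0]
force: [0.6, 0.9, -0.2]
gripper_width: 0.4
time_s: 18.3
ee_pos: [387.6, -99.6, 354.3]
ee_rot: [180.0, -0.2, 3.0]
force: [0.5, -1.4, -0.4]
gripper_width: 0.3
2039 [-3.30932626e-05 -2.27190851e-03  9.48568442e+01] [91.12782859 95.10614223 98.96524103]

A [656.6 128.7  14. ] [656.6 129.   14. ]
B [ 461.1 -268.7   14.3] [nan nan nan]
refl [461.3 109.6  32.6] [461.3 109.6  32.7]
cup [ 664.5 -251.7   40.3] [ 664.1 -251.1   41.6]
18.4 [388.07110903 -99.61008764 352.99398609] [ 0.51564067 -0.02244887 -0.89299814]<stdin>:12: RuntimeWarning: Mean of empty slice
```

View pics/t3.png

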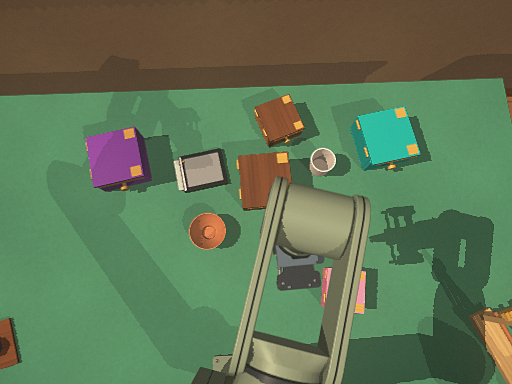

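The lid lies level (fitted slope 0.002 rad, height 95 mm). The arm hides holder_b in the top view, so I'll check it from the scene camera and then hand in.

```bash
python3 - <<'E'
from h import *
a=np.load('scene.npy');b=grab('scene')[2]
# holder_b near pixels (183,253) in scene
w=np.s_[225:282,145:220]
f=lambda P:np.nanmean(P[w][(P[w][...,2]>8)&(P[w][...,2]<25)],0)
print(f(a),f(b)); d=np.linalg.norm(f(a)-f(b))
if d<5: env.job_done(); print('handed in',env.state()['time_s'])
E
```

```text
[ 459.45588416 -271.38413458   13.452667  ] [ 459.66407218 -272.3381404    13.35090885]
the job is handed in; nothing more can be done
the job is handed in; nothing more can be done
```

The film safe is shut and the job is handed in, at about 18.5 s of the 48 s allowed. I used the shut fingertips only. I pushed the drawer front beside its knob until it met the stop, then pushed the lid over and down in a slow arc to about 95 mm, the height expected for a shut lid.

- **Drawer:** its face measured 521.6 mm along the safe's x, against 521.4 mm expected when home. That was before I closed the lid; I did not measure it again afterwards.
- **Lid:** after I let go, it lay level, with a fitted slope of about 0.002 rad and a mean height of 95 mm.
- **Bystanders:** all four moved less than 2 mm, which is within measuring noise. The arm hid holder_b from the top camera, so I checked it with the scene camera instead.
- **Forces and clearance:** the highest forces I read were about 8.5 N pushing the drawer and 12 N pressing the lid. I pressed 2–3 mm further in each case without reading the force at the peak. The arm finished clear, with the fingertips at z ≈ 353 mm and only sensor noise on the force reading.

No check failed or disagreed. The hand-in gives no verdict.

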